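Key in the parts washer, seat its nested lid pair, lift off the outer lid and hold it

ROBOT

A 7-joint arm with a two-finger parallel gripper is mounted at the origin on the work surface. World frame = base frame: x ahead of the robot, y to its left, z up, the work surface at z = 0. Lengths are in m, angles in rad, forces in N, time in s.
With the tool pointing down it reaches from about 0.4 to 0.85 m from the base axis. Payload 10.4 kg.
Tool frame: the origin (TCP) lies on the centre line of the jaws, within the pads' length; the fingertips stand 22 mm ahead of it and the grasp point (between the pads) lies 3 mm ahead of it; x points along the fingers, y is the direction in which the jaws open and shut, and the axes are right-handed (so a half turn about x gives the same grasp; the last joint's range is limited). The gripper opens to 87 mm and grips with 3 to 60 N. Pads are 19 mm wide; open, the fingers measure 117 mm over their backs; the gripper's body (75 mm by 190 mm) begins 51 mm behind the grasp point.
Start: joints at [1.203, 0.332, -0.065, 1.46, 0.022, 1.35, -0.088], TCP at [0.211, -0.588, 0.245] pointing down, gripper open.
Joint ranges: [-2.6, 2.6], [-0.5, 2.12], [-1.47, 1.34], [0.16, 2.42], [-1.27, 4.41], [0.06, 2.06], [-2.6, 2.6]. Speed limits (rad/s): [2.22, 2.22, 2.79, 2.79, 3.14, 3.14, 3.14].

INTERFACE

Orientations are given as a unit quaternion [x, y, z, w].
In Python, from bench import * gives the robot as it stands.
- The arm moves only by the tool arm_command, never from a script. Its argument "targets" is one flat list of numbers, 7 for each row, row after row: the turn, a rotation vector about the tool's x, y, z in units of 45 degrees (1.0 is 45 degrees), then the shift along the tool's x, y, z in units of 25 mm (1.0 is 25 mm), then the opening, from 0 (shut) to 1 (fully open). In form: [wx, wy, wz, tx, ty, tz, fingers, wx, wy, wz, tx, ty, tz, fingers, ...]. A call has 1 to 12 rows; each row shifts and turns the pose as measured when the row begins, along the tool's axes as they then stand; what a row does not reach is not made up. A row lasts 1/12 s, in which the tool goes at most 41.7 mm and 7.16 degrees, less where a joint would pass 70% of its speed; a pose out of reach is approached as far as the arm can. A call with a number of a shift or a turn outside -1 to 1 is refused whole. A call with a gripper value outside its range is refused whole. The fingers move at their own pace and stop on an object; "newtons" is the grip in N (left out, the last holds). Time passes only in rows, so rows that do not move let the fingers close. It gives the time, the measured TCP pose, the force and the opening at its end, in the units of the state.
- read_state(): the state, without advancing time (a new reading comes with each control period).
- camera(name): name is "side" or "top"; returns the picture (400x640x3 uint8, red, green, blue); there is no depth.
- calibration(name): a dict with "camera_matrix" (3x3 intrinsics, pixels), "D" ([k1, k2, p1, p2, k3] as OpenCV has them; the pictures are not rectified), "R" (3x3) and "t" (3): a world point X has camera coordinates R X + t. Camera axes: x right, y down, z forward; pixel columns grow to the right and rows downward; lengths in m; the calibration is good to about 2 mm. A picture is of the moment at which its call begins. calibration takes no time and is no camera call.
- close_job(): hands the job in, once; it reports no verdict.
The state is a dict: "time": time; "joint_positions": joint angles; "joint_vel": joint speeds; "joint_torque": joint torques, N m; "ee_pos": TCP position; "eef_rot": TCP orientation; "ft_force": force on the tool from outside, world axes, zero at the start; "torque": the same for the moment, N m; "width": finger opening in m.
Only numpy, scipy, OpenCV 4.12 (cv2) and the standard library are available. Lean on these libraries where they do the work, as an engineer would, in place of code of your own. Each camera call takes 0.05 s, during which the arm holds its last target.

TASK

Key in the parts washer on the separate three-key keypad: press the smallest key, then the middle-sized one, then the largest, one at a time and each fully down. Then pick up the nested pair of lids together by the inner lid's post that sticks up through the outer lid's collar, lower the pair all the way onto the washer's round mouth before letting go, then take the outer lid alone by its collar and lift it straight off over the post, leaving the inner lid seated and undisturbed. Finish while still holding the outer lid level over the washer, its underside about 60 mm clear above the top of the post; do not put it down, and leave the other things on the bench where they are.

Things in the scene. Friction and masses are not known exactly. Their poses are not given: they have to be found in the camera images.
- washer_mouth (a point): Parts washer: fixed grey metal box 170 x 170 mm, 90 mm high (turned up to 0.25 rad), on the left or the right; the lids are on the other side. A round well in its top, 116 mm across, 70 mm deep, takes the inner lid's plug with 4.5 mm play all round; the lid's flange rests on the box's top. This point: centre of the well's mouth, level with the box's top, z up.
- inner_post (a point): Inner lid, loose steel, 0.25 kg: plug 107 mm across, 18 mm deep (foot tapers to 94), flange 132 mm across, 6 mm thick, and an upright middle post 16 mm across. This point: on the post's axis, half-way up the 28 mm that show above the outer lid's collar: 14 mm below the post's top, 50 mm above the flange's underside, 68 mm above the plug's bottom; z up along the post.
- outer_collar (a point): Outer lid, loose aluminium, 0.16 kg: ring plate 148 mm across, 6 mm thick, skirt hanging 5 mm below it, and in the middle an upright open tube (the collar), 48 mm outside, 32 mm inside, 24 mm high, through which the inner post passes. This point: on the collar's axis, half-way up: 12 mm above the plate's top, 12 mm below the collar's top, 23 mm above the skirt's lower edge; z up.
- rest: Fixed cork disc 160 mm across, 10 mm thick, origin at the centre of its underside. The pair of lids starts on it, nested, within 9 mm of its centre: the outer plate lies on the inner flange with the skirt around it (4 mm play), outer_collar 26 mm below inner_post. Lifting the inner post carries the outer lid along; the outer lid lifts off freely over the post.
- keypad: Fixed black keypad box 60 x 170 x 22 mm, origin at the centre of its underside, long side along its y, turned up to 0.25 rad. Three round upright white keys stand on it in one row along its length, 54 mm apart, in any order, each in a round dark metal housing 12 mm high and 8 mm wider all round than the key.
- key_small_top (a point): Centre of the top face of the small key (14 mm across), 44 mm above the bench when up; it moves down with the key.
- key_small (a joint): How far the small key is pressed: 0 up, 0.006 m fully down. It springs back; it starts to move at about 1.5 N and is fully down at about 5 N. Its full-down stop leaves it 4 mm proud of its housing.
- key_middle_top (a point): Centre of the top face of the middle key (24 mm across), 44 mm above the bench when up; it moves down with the key.
- key_middle (a joint): How far the middle key is pressed: 0 up, 0.006 m fully down. It springs back; it starts to move at about 1.5 N and is fully down at about 5 N. Its full-down stop leaves it 4 mm proud of its housing.
- key_large_top (a point): Centre of the top face of the large key (36 mm across), 44 mm above the bench when up; it moves down with the key.
- key_large (a joint): How far the large key is pressed: 0 up, 0.006 m fully down. It springs back; it starts to move at about 1.5 N and is fully down at about 5 N. Its full-down stop leaves it 4 mm proud of its housing.
- paint_pot: Bystander, loose, leave alone: glass paint pot 32 mm across, 50 mm high, standing between the washer and the lids. Origin on its underside.
- glue: Bystander, loose, leave alone: white glue bottle 44 mm across, 110 mm high, beyond the keypad's right end. Origin on its underside.
- screw_jar: Bystander, loose, leave alone: clear screw jar 60 mm across, 75 mm high, beyond the keypad's left end. Origin on its underside.
- screwdriver: Bystander, loose, leave alone: screwdriver lying on the left.
- wrench: Bystander, loose, leave alone: wrench lying on the right.
Mind the look-alikes: they are no part of the job. Of the things shaped like the part that bears outer_collar, the aluminium one is meant.

How it is judged:
On the way, in this order (a step that is already met when the one before it is completed fails the run):
1. the small key is pressed at least 4 mm, the other two up (value of joint key_small above 0.004 m and value of joint each of key_middle, key_large below 0.002 m), for 0.05 s.
2. the middle key is pressed at least 4 mm, the other two up (value of joint key_middle above 0.004 m and value of joint each of key_small, key_large below 0.002 m), for 0.05 s.
3. the large key is pressed at least 4 mm, the other two up (value of joint key_large above 0.004 m and value of joint each of key_small, key_middle below 0.002 m), for 0.05 s.
4. the nested pair is lifted together at least 40 mm off its cork disc, held by the post (height (world z) of inner_post above 0.118 m and z of outer_collar in the frame of inner_post between -0.031 and -0.021 m and angle between outer_collar's own z axis and vertical below 0.35 rad and contact force between the fingers and inner_lid above 0.5 N), for 0.1 s.
5. the nested pair is seated on the washer's mouth (within 3.5 mm in height, 9 mm sideways, level) while the fingers still hold the post (z of inner_post in the frame of washer_mouth between 0.046 and 0.0535 m and horizontal distance between inner_post and washer_mouth below 0.009 m and angle between inner_post's own z axis and vertical below 0.06 rad and z of outer_collar in the frame of inner_post between -0.031 and -0.021 m and angle between outer_collar's own z axis and vertical below 0.35 rad and contact force between the fingers and inner_lid above 0.5 N), for 0.05 s.
6. the post is let go, the pair still seated and nested (z of inner_post in the frame of washer_mouth between 0.046 and 0.0535 m and horizontal distance between inner_post and washer_mouth below 0.009 m and angle between inner_post's own z axis and vertical below 0.06 rad and z of outer_collar in the frame of inner_post between -0.031 and -0.021 m and angle between outer_collar's own z axis and vertical below 0.35 rad and contact force between the fingers and inner_lid below 0.05 N), for 0.1 s.
At the end, for the whole second after the job is handed in: Fingers alone hold the outer lid still, within 0.25 rad of level, its skirt at least 30 mm above the post's top, its centre within 80 mm of the mouth's sideways; the inner lid sits untouched on the mouth within 3.5 mm in height, 9 mm sideways, 0.06 rad of level (z of inner_post in the frame of washer_mouth between 0.046 and 0.0535 m and horizontal distance between inner_post and washer_mouth below 0.009 m and angle between inner_post's own z axis and vertical below 0.06 rad and z of outer_collar in the frame of inner_post above 0.067 m and angle between outer_collar's own z axis and vertical below 0.25 rad and horizontal distance between outer_collar and washer_mouth below 0.08 m and contact force between the fingers and outer_lid above 1 N and contact force between each of outer_lid, the arm, the fingers and inner_lid below 0.05 N and contact force between outer_lid and washer below 0.05 N and contact force between outer_lid and table below 0.05 N and linear speed of outer_lid below 0.03 m/s and linear speed of inner_lid below 0.02 m/s); the arm keeps its last pose, push and grip.
It fails at once if two keys are down together (value of joint each of key_small, key_middle above 0.003 m or value of joint each of key_small, key_large above 0.003 m or value of joint each of key_middle, key_large above 0.003 m).
It fails at once if the outer lid leaves the inner one (by more than 12 mm) while the inner lid is not seated on the washer (z of outer_collar in the frame of inner_post above -0.014 m and not (z of inner_post in the frame of washer_mouth between 0.046 and 0.0535 m and horizontal distance between inner_post and washer_mouth below 0.009 m and angle between inner_post's own z axis and vertical below 0.06 rad)).
It fails at once if a bystander is moved by more than 20 mm (distance of any of paint_pot, glue, screw_jar, screwdriver, wrench from where it was at the start of the episode above 0.02 m).
It also fails if it takes over 67 s, if anything falls off the work surface, if the arm or the gripper's body presses on something with over 40 N, if the wrist force passes 120 N, or if a joint passes its speed limit or range.

## Working session

There is one attempt and no reset: what is moved stays moved. The work goes in short steps, Python scripts to look and compute and a tool call to move; the robot and the scene stay as the last step left them, time stands still between calls to the robot, and variables do not carry over. Pictures are saved under pics/ and viewed, and the job is handed in when it is done.

Besides the shell and the picture viewer there is one more tool, called after "Request:" in YAML: its name, and indented under it one key for each argument. arm_command: Moves the arm, as the interface text tells. Shifts and turns lie within -1 to 1; 1 stands for 25 mm of shift or 45 degrees of turn. Its arguments: {"type":"object","properties":{"targets":{"type":"array","items":{"type":"number","minimum":-1,"maximum":1}},"newtons":{"type":"number"}},"required":["targets"]}

```bash
mkdir -p pics; ls; python3 - <<'E'
from bench import *
import cv2
print(read_state())
for n in("top","side"):
    cv2.imwrite(f"pics/{n}0.png",camera(n)[:,:,::-1]); print(calibration(n))
E
```

```text
pics
{'time': 0.0, 'joint_positions': array([ 1.20336684,  0.33290142, -0.06470234,  1.46090491,  0.02159434,
        1.34987909, -0.08849988]), 'joint_vel': array([ 0.00053157,  0.00205424, -0.00068217,  0.00058535,  0.00075951,
        0.00056679, -0.00129604]), 'joint_torque': array([-6.31694493e-04, -6.23238516e+01,  2.45758990e-02, -3.89898670e+01,
       -6.13747467e-02,  3.94173351e-02,  1.39974973e-04]), 'ee_pos': array([ 0.21115954, -0.58789286,  0.24375284]), 'eef_rot': array([-0.69651716, -0.12180291,  0.69672544, -0.12083689]), 'ft_force': array([ 0.08594093, -0.1459239 ,  0.87100357]), 'torque': array([-0.03149632,  0.00962345,  0.0034741 ]), 'width': 0.08685775647577225}
{'camera_matrix': array([[450.66425218,   0.        , 321.25005333],
       [  0.        , 450.66425218, 194.46260135],
       [  0.        ,   0.        ,   1.        ]]), 'D': array([-0.08086133,  0.        ,  0.        ,  0.        ,  0.        ]), 'R': array([[-0.00886127, -0.99995044,  0.00453754],
       [-0.99779077,  0.00854317, -0.06588316],
       [ 0.06584113, -0.00511133, -0.99781703]]), 't': array([0.00779593, 0.44373798, 1.42214009])}
{'camera_matrix': array([[377.56699113,   0.        , 322.00413803],
       [  0.        , 377.56699113, 195.13814393],
       [  0.        ,   0.        ,   1.        ]]), 'D': array([-0.0406537,  0.       ,  0.       ,  0.       ,  0.       ]), 'R': array([[ 0.9389253 ,  0.34327547,  0.02410881],
       [ 0.21225674, -0.52256953, -0.82575309],
       [-0.27086225,  0.78043773, -0.56351628]]), 't': array([-0.42056983, -0.02055592,  1.14414654])}
```

View pics/top0.png

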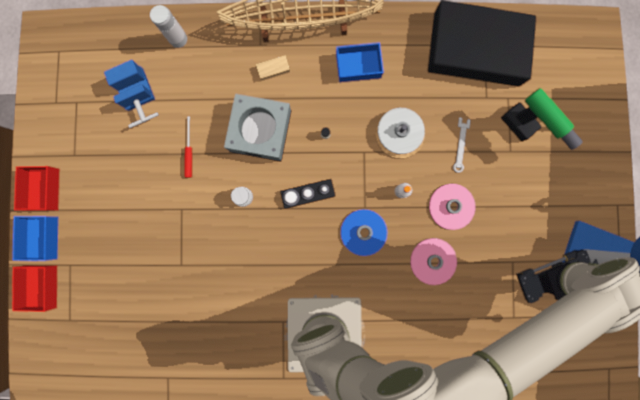

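View pics/side0.png

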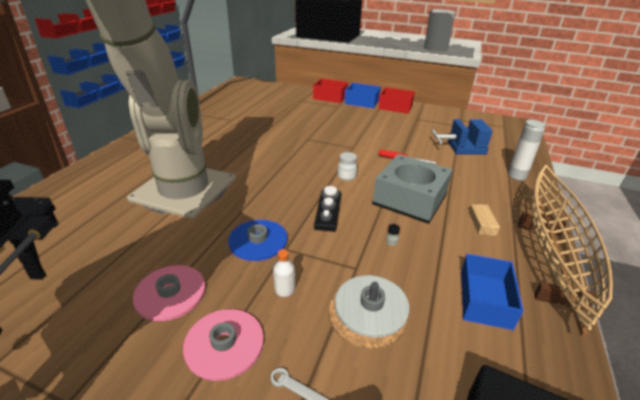

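The top view shows the washer at about (258,127), the lid pair with its post at (401,131) and the paint pot at (326,132). The keypad is at (307,193), with keys large, middle, small from left to right at x = 291, 308, 325. The pink and blue lids are look-alikes. Next I'll zoom in and measure.

```bash
cat > h.py <<'E'
from bench import *
import cv2, numpy as np
def ray(n,uv):
    c=calibration(n);p=cv2.undistortPoints(np.array([[uv]],float),c["camera_matrix"],c["D"])[0,0]
    d=c["R"].T@np.array([p[0],p[1],1]); o=-c["R"].T@c["t"]; return o,d/np.linalg.norm(d)
def onz(n,uv,z):
    o,d=ray(n,uv); return o+d*(z-o[2])/d[2]
def tri(a,b):
    o1,d1=ray("top",a);o2,d2=ray("side",b)
    s=np.linalg.lstsq(np.c_[d1,-d2],o2-o1,rcond=None)[0]
    p,q=o1+d1*s[0],o2+d2*s[1]; return (p+q)/2,np.linalg.norm(p-q)
def proj(n,X):
    c=calibration(n); return cv2.projectPoints(np.array([X],float),cv2.Rodrigues(c["R"])[0],c["t"],c["camera_matrix"],c["D"])[0].ravel()
def crop(img,x0,y0,w,h,k,fn):
    cv2.imwrite(fn,cv2.resize(img[y0:y0+h,x0:x0+w],None,fx=k,fy=k,interpolation=cv2.INTER_CUBIC))
E
python3 - <<'E'
from h import *
t=cv2.imread("pics/top0.png");s=cv2.imread("pics/side0.png")
crop(t,215,85,100,75,8,"pics/a.png");crop(t,270,165,100,60,8,"pics/b.png");crop(t,365,95,100,75,8,"pics/c.png")
crop(s,300,130,160,120,5,"pics/d.png");crop(s,320,260,100,75,8,"pics/e.png")
E
```

```text
(no output)
```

View pics/a.png

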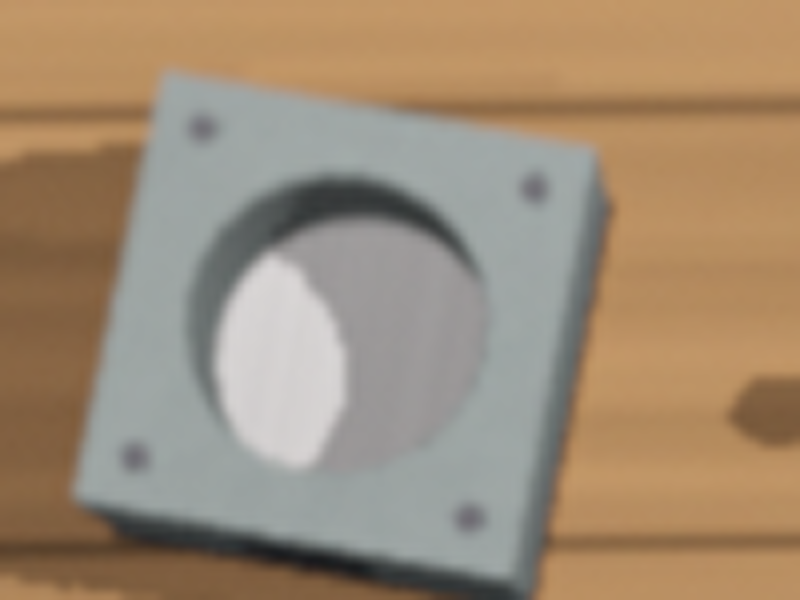

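View pics/b.png

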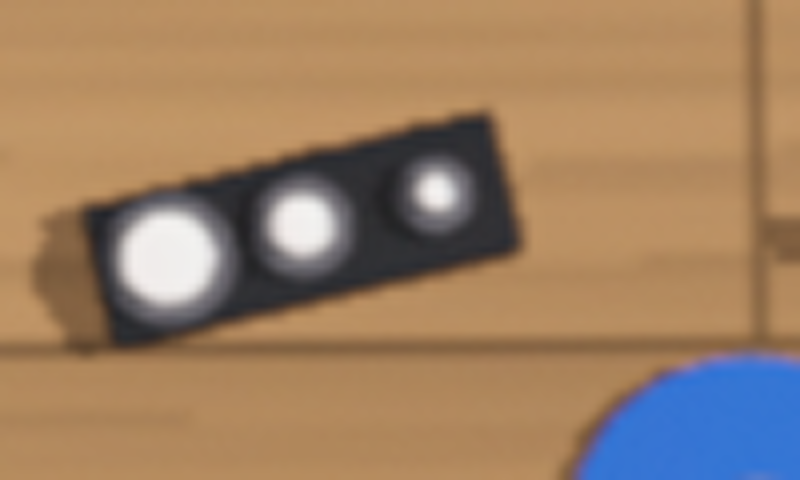

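View pics/c.png

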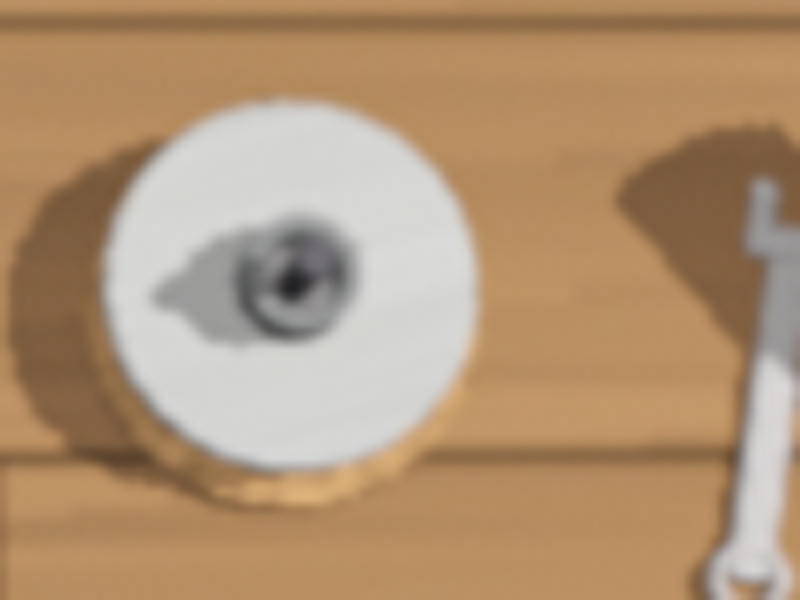

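View pics/d.png

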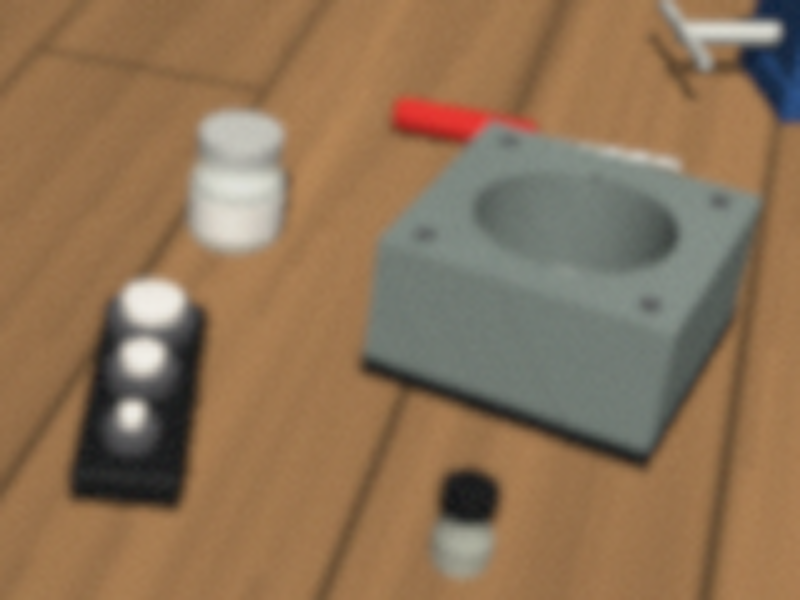

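View pics/e.png

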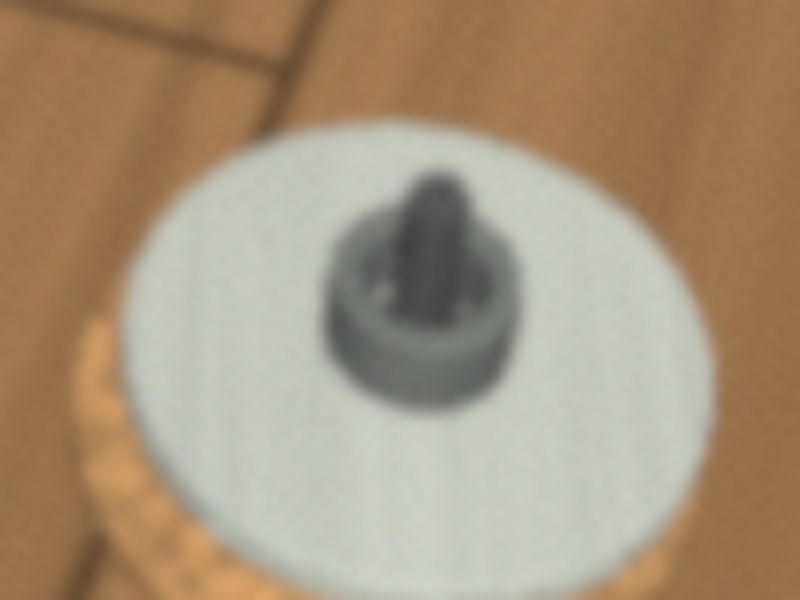

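```bash
cat > m.py <<'E'
from h import *
t=cv2.imread("pics/top0.png");s=cv2.imread("pics/side0.png")
def P(x0,y0,x,y,k=8): return (x0+(x+.5)/k-.5,y0+(y+.5)/k-.5)
print("cam top",-calibration("top")["R"].T@calibration("top")["t"])
# washer screws
sc=[onz("top",P(215,85,*q),.09) for q in((203,127),(535,187),(469,517),(135,457))]
print("screws",np.round(sc,4).tolist(),"mean",np.mean(sc,0))
co=[onz("top",P(215,85,*q),.09) for q in((167,72),(600,148),(525,592),(74,498))]
print("corners mean",np.mean(co,0),[np.linalg.norm(co[i]-co[i-1])for i in range(4)])
ss=[onz("side",P(300,130,*q,5),.09) for q in((509,141),(720,201),(651,304),(424,233))]
print("side screws mean",np.mean(ss,0))
# keys
def cents(img,roi,mask):
    x0,y0,w,h=roi; n,l,st,c=cv2.connectedComponentsWithStats(mask(img[y0:y0+h,x0:x0+w]).astype(np.uint8))
    return [(c[i]+[x0,y0],st[i,4]) for i in range(1,n) if st[i,4]>3]
white=lambda a:(a.min(2)>150)
for c,a in cents(t,(282,178,54,32),white): print("key top",c,a,onz("top",c,.044))
for c,a in cents(s,(318,180,24,45),white): print("key side",c,a,onz("side",c,.044))
# plate
x0,y0=365,95
for n,img,roi in(("top",t,(365,95,75,75)),("side",s,(325,265,95,85))):
    x0,y0,w,h=roi; a=img[y0:y0+h,x0:x0+w].astype(int)
    m=((a.max(2)-a.min(2))<35)&(a.min(2)>100)
    m=cv2.morphologyEx(m.astype(np.uint8),cv2.MORPH_OPEN,np.ones((3,3)))
    cs=max(cv2.findContours(m,0,1)[0],key=cv2.contourArea)[:,0]+[x0,y0]
    cs=cv2.convexHull(cs)[:,0]
    W=np.array([onz(n,q,.04) for q in cs.astype(float)])[:,:2].astype(np.float32)
    A=np.c_[2*W,np.ones(len(W))];r=np.linalg.lstsq(A,(W**2).sum(1),rcond=None)[0]
    print("plate",n,r[:2],"R",np.sqrt(r[2]+r[0]**2+r[1]**2))
print("post side",onz("side",P(320,260,440,182),.092))
for z,nm in((.064,"collar top"),(.092,"post top")): print(nm,z)
E
python3 m.py
```

```text
cam top [0.34919144 0.01127364 1.44823509]
screws [[0.7311, 0.2521, 0.09], [0.706, 0.1242, 0.09], [0.5782, 0.1494, 0.09], [0.6027, 0.2772, 0.09]] mean [0.65451156 0.20073126 0.09      ]
corners mean [0.65261434 0.19852535 0.09      ] [np.float64(0.16938206601771544), np.float64(0.17016587472366235), np.float64(0.17425583809914943), np.float64(0.17651584531022035)]
side screws mean [0.65270796 0.2048603  0.09      ]
key top [324.23809524 188.61904762] 21 [ 0.46007362 -0.00542084  0.044     ]
key top [307.5        192.59259259] 54 [0.44807111 0.04697437 0.044     ]
key top [290.60504202 196.60504202] 119 [0.43596634 0.09981007 0.044     ]
key side [330.26530612 190.08163265] 98 [0.4367363  0.09610693 0.044     ]
key side [328.22222222 200.74074074] 54 [0.44877638 0.04410835 0.044     ]
key side [325.92 212.44] 25 [ 0.46076757 -0.00835851  0.044     ]
plate top [ 0.6445993  -0.25030659] R 0.0745368815095262
plate side [ 0.64446839 -0.25279396] R 0.07532191766327044
post side [ 0.64331375 -0.24537804  0.092     ]
collar top 0.064
post top 0.092
```

```bash
cat >> h.py <<'E'
from scipy.spatial.transform import Rotation as Ro
def go(p=None,yaw=None,label=""):
    """units of shift along tool axes to p; turn units (45deg) to down-pointing with tool y at yaw deg"""
    s=read_state();R=Ro.from_quat(s["eef_rot"])
    M=R.as_matrix()
    y=np.degrees(np.arctan2(M[1,1],M[0,1]))
    print(label,"t",round(s["time"],2),"pos",np.round(s["ee_pos"],4),"yaw",round(y,1),"tilt",np.round(M[:2,0],4),"F",np.round(s["ft_force"],1),"w",round(s["width"],4),"q",np.round(s["joint_positions"],2))
    if p is not None: print(" shift units",np.round(M.T@(np.array(p)-s["ee_pos"])/.025,2))
    if yaw is not None:
        a=np.radians(yaw);x=np.array([0,0,-1]);yy=np.array([np.cos(a),np.sin(a),0]);T=np.c_[x,yy,np.cross(x,yy)]
        print(" turn units",np.round((R.inv()*Ro.from_matrix(T)).as_rotvec()/(np.pi/4),3))
E
python3 - <<'E'
from h import *
go((.4603,-.0065,.12),-80)
print("glue",onz("top",(404,190),.1),"jar",onz("top",(241,196),.07),"pot",onz("top",(326,132),.05))
for z in(.0,.12,):
  for n in("top","side"): print(n,proj(n,(.6445,-.2505,.092)),proj(n,(.6445,-.2505,.064)))
E
```

```text
t 0.1 pos [ 0.2112 -0.5879  0.2438] yaw -70.2 tilt [-0.0005  0.0012] F [ 0.5 -0.7 -0. ] w 0.087 q [ 1.2   0.33 -0.06  1.46  0.02  1.35 -0.09]
 shift units [  4.98 -18.51 -17.24]
 turn units [0.217 0.    0.002]
glue [ 0.44948719 -0.2449029   0.1       ] jar [0.43751427 0.25058928 0.07      ] pot [ 0.63808107 -0.01256224  0.05      ]
top [403.84541024 126.70575022] [402.17627391 128.63205153]
side [374.53545349 284.35089129] [373.04293327 294.18717562]
top [403.84541024 126.70575022] [402.17627391 128.63205153]
side [374.53545349 284.35089129] [373.04293327 294.18717562]
```

Request:
arm_command:
  targets: [0,0,0,0,-0.9,-0.85,0,0,0,0,0,-0.9,-0.85,0,0,0,0,0,-0.9,-0.85,0,0,0,0,0,-0.9,-0.85,0,0,0,0,0,-0.9,-0.85,0,0,0,0,0,-0.9,-0.85,0,0,0,0,0,-0.9,-0.85,0,0,0,0,0,-0.9,-0.85,0,0,0,0,0,-0.9,-0.85,0,0,0,0,0,-0.9,-0.85,0,0,0,0,0,-0.9,-0.85,0,0,0,0,0,-0.9,-0.85,0]
  newtons: 20

```text
time: 1.1
ee_pos: [0.3597, -0.2366, 0.2381]
eef_rot: [-0.694, -0.119, 0.7, -0.115]
ft_force: [0.4, -0.2, 0.8]
width: 0.0151
```

```bash
python3 -c "
from h import *
go((.4603,-.0065,.12),-70)"
```

```text
t 1.1 pos [ 0.3597 -0.2366  0.2381] yaw -70.9 tilt [-0.009   0.0051] F [ 0.4 -0.2  0.8] w 0.0151 q [ 0.87 -0.07 -0.37  1.92 -0.03  1.29 -0.73]
 shift units [ 4.73 -7.35 -6.84]
 turn units [-0.021  0.009  0.01 ]
```

Request:
arm_command:
  targets: [0,0,0,0,-0.9,-0.85,0,0,0,0,0,-0.9,-0.85,0,0,0,0,0,-0.9,-0.85,0,0,0,0,0.5,-0.9,-0.85,0,0,0,0,0.5,-0.9,-0.85,0,0,0,0,0.5,-0.9,-0.85,0,0,0,0,0.5,-0.9,-0.85,0,0,0,0,0.5,-0.7,-0.7,0,0,0,0,0.5,0,0,0,0,0,0,0,0,0,0]

```text
time: 1.93
ee_pos: [0.4622, 0.0027, 0.1603]
eef_rot: [-0.695, -0.122, 0.699, -0.118]
ft_force: [-0.2, -0.5, 0.1]
width: 0.0004
```

```bash
python3 -c "
from h import *
go((.4603,-.0065,.085),-77)"
```

```text
t 1.93 pos [0.4622 0.0027 0.1603] yaw -70.4 tilt [-0.0066  0.0049] F [-0.2 -0.5  0.1] w 0.0004 q [ 0.57  0.1  -0.7   1.95  0.06  1.13 -1.38]
 shift units [3.01 0.34 0.18]
 turn units [0.146 0.006 0.008]
```

Request:
arm_command:
  targets: [0.14,0,0.01,0.8,0.1,0.1,0,0,0,0,0.8,0.1,0.1,0,0,0,0,0.8,0.1,0,0,0,0,0,0.4,0,0,0,0,0,0,0,0,0,0,0,0,0,0,0,0,0]

```text
time: 2.43
ee_pos: [0.4591, -0.008, 0.0901]
eef_rot: [-0.701, -0.078, 0.704, -0.08]
ft_force: [-0.1, 0.3, 0.3]
width: 0.0002
```

```bash
python3 -c "
from h import *
go((.4603,-.0065,.06),-77)
cv2.imwrite('pics/x.png',camera('side')[:,:,::-1]);crop(cv2.imread('pics/x.png'),280,140,100,100,6,'pics/k1.png')
cv2.imwrite('pics/y.png',camera('top')[:,:,::-1]);crop(cv2.imread('pics/y.png'),270,150,100,75,6,'pics/k2.png')"
```

```text
t 2.43 pos [ 0.4591 -0.008   0.0901] yaw -77.1 tilt [-0.0041 -0.0036] F [-0.1  0.3  0.3] w 0.0002 q [ 0.55  0.19 -0.68  2.03  0.15  0.98 -1.55]
 shift units [ 1.2  -0.05 -0.07]
 turn units [-0.003  0.006 -0.003]
```

View pics/k1.png

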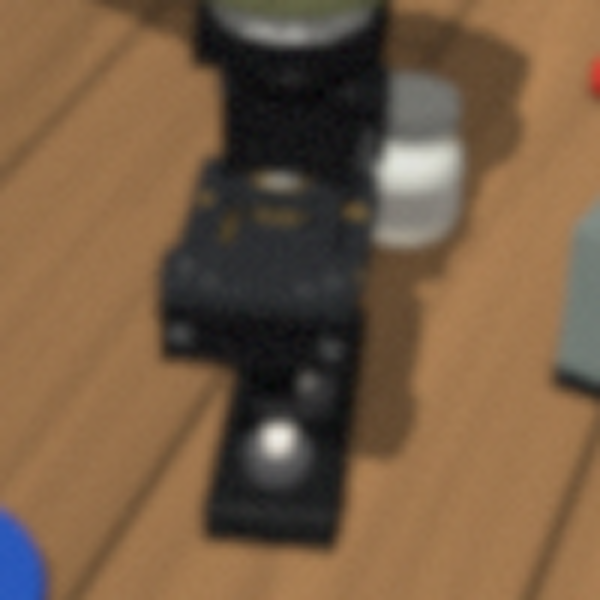

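View pics/k2.png

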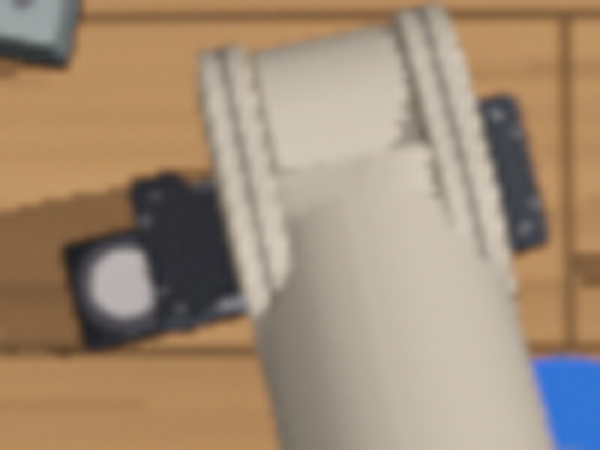

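```bash
python3 -c "
from h import *
s=read_state()['ee_pos']
for d in (0,.022):
  q=proj('side',s-[0,0,d]);print(q,(q-[280,140])*6)
print((proj('side',(.4603,-.0065,.044))-[280,140])*6)
"
```

```text
[326.10443127 197.58292853] [276.62658761 345.4975712 ]
[325.84676704 204.58780566] [275.08060225 387.52683397]
[275.93808955 432.0247219 ]
```

The side view shows the small key still up at crop (278,440), with the black fingertips projecting to about (275,388), directly above it. Pressing now.

Request:
arm_command:
  targets: [0,0,0,0.4,-0.05,-0.05,0,0,0,0,0.4,0,0,0,0,0,0,0.25,0,0,0,0,0,0,0.2,0,0,0,0,0,0,0.1,0,0,0]

```text
time: 2.95
ee_pos: [0.4638, -0.0066, 0.059]
eef_rot: [0.704, 0.077, -0.702, 0.082]
ft_force: [-22.2, -0.9, 65.3]
width: 0.0003
```

```bash
python3 -c "
from h import *
go((.4603,-.0065,.059),-77)"
```

```text
t 2.95 pos [ 0.4638 -0.0066  0.059 ] yaw -77.1 tilt [ 0.0037 -0.0066] F [-22.2  -0.9  65.3] w 0.0003 q [ 0.53  0.25 -0.66  2.04  0.2   0.91 -1.59]
 shift units [-0.   -0.04  0.14]
 turn units [-0.003 -0.003 -0.009]
```

Request:
arm_command:
  targets: [0,0,0,-0.1,0,0,0,0,0,0,-0.6,0,0,0,0,0,0,-0.6,0,0,0,0,0,0,0,0,0,0]

```text
time: 3.28
ee_pos: [0.4636, -0.0058, 0.0921]
eef_rot: [0.703, 0.077, -0.702, 0.082]
ft_force: [0.8, 0.6, -0.3]
width: 0.0002
```

```bash
python3 -c "
from h import *
go((.4483,.046,.085),-77)
cv2.imwrite('pics/x.png',camera('side')[:,:,::-1]);crop(cv2.imread('pics/x.png'),280,140,100,100,6,'pics/k3.png')"
```

```text
t 3.28 pos [ 0.4636 -0.0058  0.0921] yaw -77.1 tilt [ 0.0015 -0.0068] F [ 0.8  0.6 -0.3] w 0.0002 q [ 0.55  0.19 -0.68  2.02  0.15  0.98 -1.56]
 shift units [ 0.27 -2.16  0.13]
 turn units [-0.002  0.    -0.009]
```

View pics/k3.png

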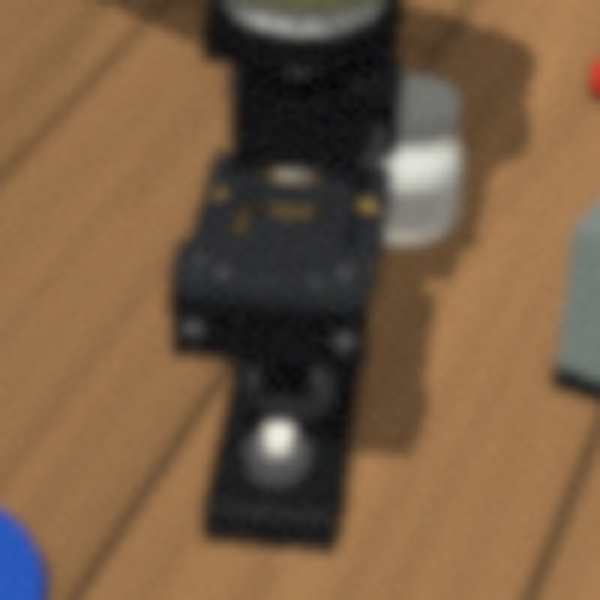

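The small key has sprung back up, seen at crop (278,435). Moving to the middle key.

Request:
arm_command:
  targets: [0,0,0,0,-0.7,0.05,0,0,0,0,0,-0.7,0.05,0,0,0,0,0,-0.6,0.03,0,0,0,0,0,-0.2,0,0,0,0,0,0,0,0,0]

```text
time: 3.75
ee_pos: [0.4457, 0.0474, 0.0865]
eef_rot: [-0.701, -0.076, 0.704, -0.081]
ft_force: [-0.1, -0.8, -0.3]
width: 0.0005
```

```bash
python3 -c "
from h import *
go((.4483,.046,.0605),-77)"
```

```text
t 3.75 pos [0.4457 0.0474 0.0865] yaw -77.2 tilt [-0.0029 -0.007 ] F [-0.1 -0.8 -0.3] w 0.0005 q [ 0.47  0.18 -0.72  2.05  0.15  0.97 -1.68]
 shift units [ 1.04  0.07 -0.09]
 turn units [-0.005  0.006 -0.008]
```

Request:
arm_command:
  targets: [0,0,0,0.3,0.05,-0.08,0,0,0,0,0.3,0,0,0,0,0,0,0.25,0,0,0,0,0,0,0.12,0,0,0]

```text
time: 4.08
ee_pos: [0.4491, 0.0445, 0.0596]
eef_rot: [-0.702, -0.076, 0.704, -0.08]
ft_force: [-13.1, 1.5, 48.8]
width: 0.0005
```

```bash
python3 -c "
from h import *
go((.4483,.046,.0605),-77)"
```

```text
t 4.08 pos [0.4491 0.0445 0.0596] yaw -77.3 tilt [-0.0023 -0.007 ] F [-13.1   1.5  48.8] w 0.0005 q [ 0.46  0.23 -0.71  2.07  0.2   0.91 -1.71]
 shift units [-0.04 -0.07  0.02]
 turn units [-0.007  0.005 -0.008]
```

Fully down. One hold row, then up and across to the large key.

Request:
arm_command:
  targets: [0,0,0,-0.08,0,0,0,0,0,0,-0.6,0,0,0,0,0,0,-0.5,0,0,0,0,0,0,0,-0.7,0,0,0,0,0,0,-0.7,0,0,0,0,0,0,-0.6,0,0,0,0,0,0,-0.1,0,0,0,0,0,0,0,0,0]

```text
time: 4.75
ee_pos: [0.4378, 0.093, 0.0861]
eef_rot: [-0.7, -0.073, 0.706, -0.077]
ft_force: [-0.5, -0.5, -0.2]
width: 0.0002
```

```bash
python3 -c "
from h import *
go((.4362,.098,.0605),-77)"
```

```text
t 4.75 pos [0.4378 0.093  0.0861] yaw -77.8 tilt [-0.0074 -0.0064] F [-0.5 -0.5 -0.2] w 0.0002 q [ 0.4   0.19 -0.76  2.05  0.16  0.97 -1.8 ]
 shift units [ 1.02 -0.21  0.01]
 turn units [-0.017  0.011 -0.006]
```

Request:
arm_command:
  targets: [0,0,0,0.3,-0.2,0,0,0,0,0,0.3,-0.05,0,0,0,0,0,0.25,0,0,0,0,0,0,0.12,0,0,0]

```text
time: 5.08
ee_pos: [0.4376, 0.0971, 0.0596]
eef_rot: [-0.701, -0.072, 0.706, -0.076]
ft_force: [-12.3, -0.9, 48.9]
width: -0.0002
```

```bash
python3 -c "
from h import *
go((.4362,.098,.0605),-77)"
```

```text
t 5.08 pos [0.4376 0.0971 0.0596] yaw -78.0 tilt [-0.0062 -0.0064] F [-12.3  -0.9  48.9] w -0.0002 q [ 0.38  0.24 -0.75  2.07  0.21  0.92 -1.85]
 shift units [-0.04 -0.05  0.05]
 turn units [-0.021  0.01  -0.006]
```

Request:
arm_command:
  targets: [0,0,0,-0.08,0,0,0,0,0,0,-0.8,0,0,0,-0.15,0,0,-0.9,0,0,0.5,-0.15,0,0,-0.9,0,0,1,-0.15,0,0,-0.9,0,0,1,-0.15,0,0,-0.9,0,0,1,-0.15,0,0,0,0,0,1]

```text
time: 5.67
ee_pos: [0.4367, 0.0948, 0.1712]
eef_rot: [-0.643, -0.281, 0.655, -0.281]
ft_force: [1.0, 0.9, 0.5]
width: 0.0256
```

```bash
python3 -c "
from h import *
go((.6445,-.25,.15),-45)
cv2.imwrite('pics/y.png',camera('side')[:,:,::-1]);crop(cv2.imread('pics/y.png'),280,140,100,100,6,'pics/k4.png')"
```

```text
t 5.67 pos [0.4367 0.0948 0.1712] yaw -43.2 tilt [-0.0164 -0.0062] F [1.  0.9 0.5] w 0.0256 q [ 0.5   0.07 -0.83  1.95  0.05  1.16 -1.1 ]
 shift units [ 0.8  15.5   4.35]
 turn units [0.04  0.02  0.009]
```

View pics/k4.png

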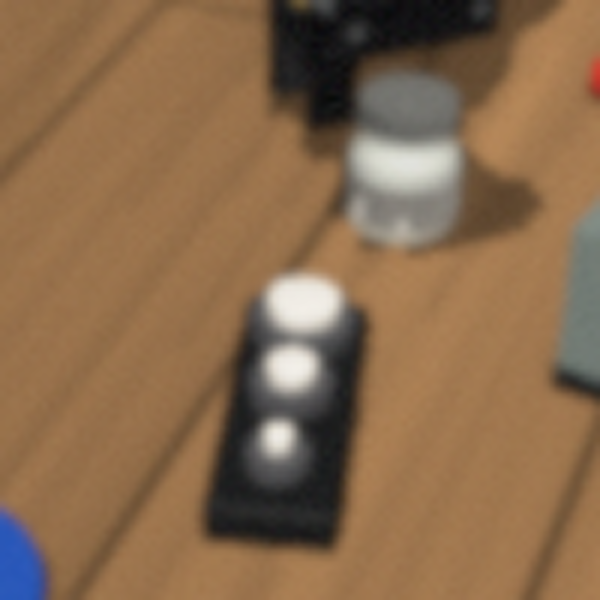

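All three keys are up again, seen at crop (303,300), (292,370) and (278,437). Heading to the lid pair.

Request:
arm_command:
  targets: [0,0.02,0.01,0,0.9,0.25,1,0,0,0,0,0.9,0.25,1,0,0,0,0,0.9,0.25,1,0,0,0,0,0.9,0.25,1,0,0,0,0,0.9,0.25,1,0,0,0,0,0.9,0.25,1,0,0,0,0,0.9,0.25,1,0,0,0,0,0.9,0.25,1,0,0,0,0,0.9,0.25,1,0,0,0,0,0.9,0.25,1,0,0,0,0,0.9,0.25,1,0,0,0,0,0.9,0.25,1]

```text
time: 6.72
ee_pos: [0.5789, -0.1593, 0.1535]
eef_rot: [-0.646, -0.274, 0.659, -0.27]
ft_force: [-0.2, 0.5, 0.3]
width: 0.0869
```

```bash
python3 -c "
from h import *
go((.6445,-.25,.14),-45)"
```

```text
t 6.72 pos [ 0.5789 -0.1593  0.1535] yaw -44.7 tilt [-0.0194 -0.0025] F [-0.2  0.5  0.3] w 0.0869 q [ 0.66  0.42 -0.6   1.6   0.25  1.22 -0.77]
 shift units [0.5  4.42 0.72]
 turn units [0.006 0.02  0.015]
```

Request:
arm_command:
  targets: [0,0.02,0.015,0,0.9,0.15,1,0,0,0,0,0.9,0.15,1,0,0,0,0,0.9,0.15,1,0,0,0,0,0.8,0.15,1,0,0,0,0,0.3,0.1,1,0,0,0,0,0,0,1]

```text
time: 7.22
ee_pos: [0.6317, -0.2513, 0.1403]
eef_rot: [-0.652, -0.265, 0.661, -0.261]
ft_force: [-0.3, 0.0, -0.3]
width: 0.0871
```

```bash
python3 -c "
from h import *
go((.6445,-.25,.12),-45)
cv2.imwrite('pics/x.png',camera('side')[:,:,::-1]);crop(cv2.imread('pics/x.png'),320,220,110,100,7,'pics/p1.png')
cv2.imwrite('pics/y.png',camera('top')[:,:,::-1]);crop(cv2.imread('pics/y.png'),350,80,100,75,7,'pics/p2.png')"
```

```text
t 7.22 pos [ 0.6317 -0.2513  0.1403] yaw -46.3 tilt [-0.0136  0.0002] F [-0.3  0.  -0.3] w 0.0871 q [ 0.68  0.59 -0.54  1.39  0.31  1.26 -0.69]
 shift units [ 0.8   0.32 -0.41]
 turn units [-0.03   0.012  0.012]
```

View pics/p1.png

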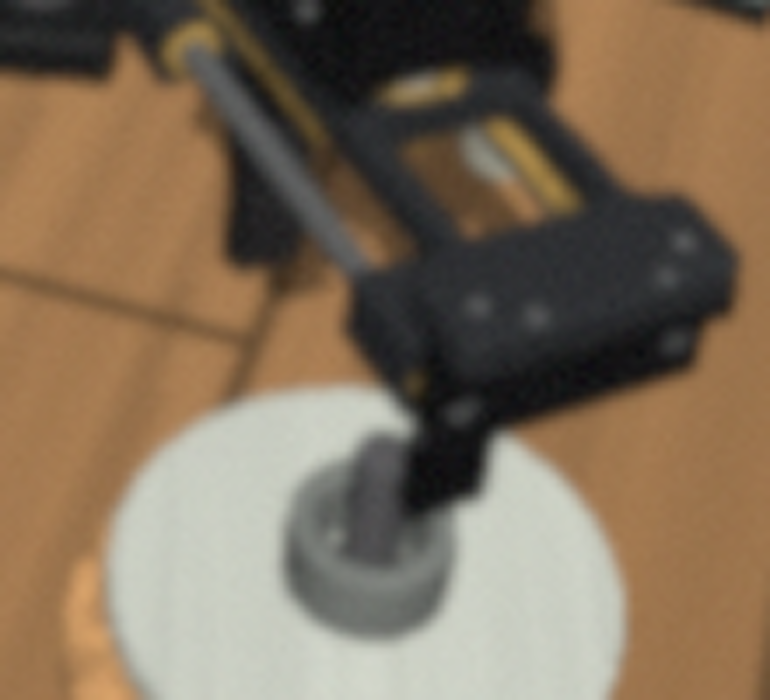

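View pics/p2.png

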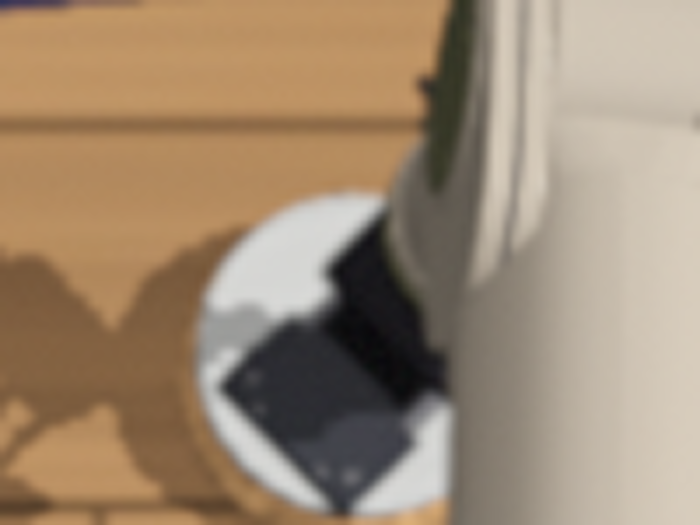

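The side view shows the post at crop (380,450) with the near finger beside it at (450,480). The gripper is about 13 mm short in x. I'll correct that, then descend.

Request:
arm_command:
  targets: [-0.03,0.012,0.012,0,0.25,-0.35,1,0,0,0,0.3,0.05,-0.1,1,0,0,0,0.2,0,0,1,0,0,0,0,0,0,1]

```text
time: 7.65
ee_pos: [0.6455, -0.2416, 0.1275]
eef_rot: [0.653, 0.274, -0.651, 0.273]
ft_force: [0.7, 0.2, 0.4]
width: 0.0869
```

```bash
python3 -c "
from h import *
go((.6445,-.25,.091),-45)"
```

```text
t 7.65 pos [ 0.6455 -0.2416  0.1275] yaw -44.5 tilt [0.0016 0.0017] F [0.7 0.2 0.4] w 0.0869 q [ 0.66  0.61 -0.54  1.38  0.32  1.23 -0.68]
 shift units [1.46 0.21 0.27]
 turn units [ 0.011 -0.003  0.   ]
```

Request:
arm_command:
  targets: [0,0,0,0.2,0.2,0.25,1,0,0,0,0.4,0.03,0.03,1,0,0,0,0.3,0,0,1,0,0,0,0.1,0,0,1,0,0,0,0,0,0,1]

```text
time: 8.07
ee_pos: [0.644, -0.2505, 0.0993]
eef_rot: [0.652, 0.274, -0.652, 0.273]
ft_force: [0.3, 0.1, -0.4]
width: 0.0871
```

```bash
python3 -c "
from h import *
go((.6445,-.25,.091),-45)
cv2.imwrite('pics/x.png',camera('side')[:,:,::-1]);crop(cv2.imread('pics/x.png'),320,220,110,100,7,'pics/p3.png')"
```

```text
t 8.07 pos [ 0.644  -0.2505  0.0993] yaw -44.4 tilt [0.0005 0.0018] F [ 0.3  0.1 -0.4] w 0.0871 q [ 0.67  0.64 -0.53  1.4   0.33  1.19 -0.67]
 shift units [ 0.33 -0.   -0.03]
 turn units [ 0.012 -0.002  0.001]
```

View pics/p3.png

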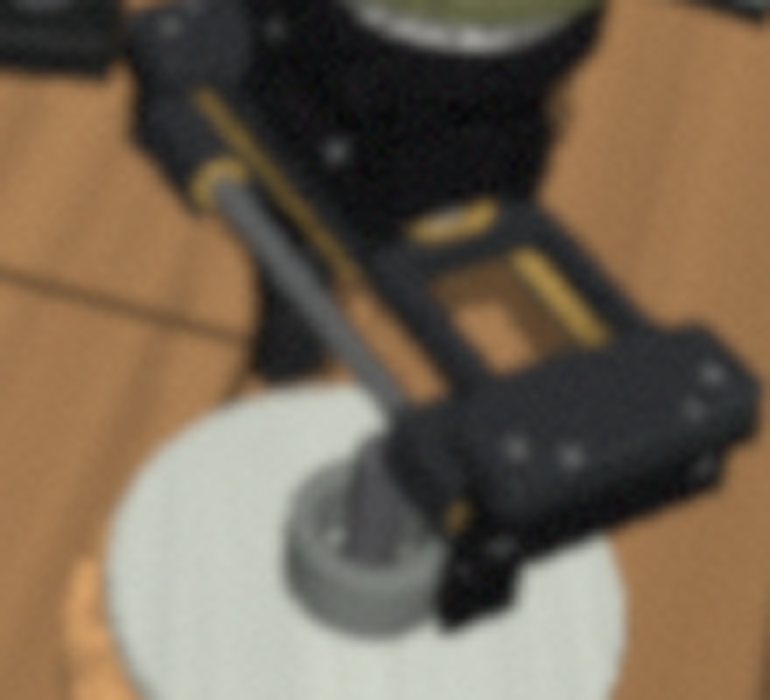

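The post, at crop (375,490), sits between the two fingers. Lowering 8 mm and closing.

Request:
arm_command:
  targets: [0,0,0,0.2,0,0,1,0,0,0,0.13,0,0,1,0,0,0,0,0,0,1,0,0,0,0,0,0,0.3,0,0,0,0,0,0,0.15,0,0,0,0,0,0,0,0,0,0,0,0,0,0,0,0,0,0,0,0,0,0,0,0,0,0,0,0,0,0,0,0,0,0,0,0,0,0,0,0,0,0]
  newtons: 35

```text
time: 9.03
ee_pos: [0.6448, -0.2505, 0.092]
eef_rot: [0.653, 0.274, -0.651, 0.274]
ft_force: [-0.0, 0.3, 0.0]
width: 0.0418
```

```bash
python3 -c "
from h import *
go((.6445,-.25,.22),-45)"
```

```text
t 9.03 pos [ 0.6448 -0.2505  0.092 ] yaw -44.4 tilt [0.0027 0.0011] F [-0.   0.3  0. ] w 0.0418 q [ 0.67  0.65 -0.53  1.41  0.33  1.18 -0.68]
 shift units [-5.12 -0.02 -0.02]
 turn units [ 0.012 -0.003 -0.002]
```

Request:
arm_command:
  targets: [0,0,0,0,0,0,0,0,0,0,0,0,0,0,0,0,0,0,0,0,0,0,0,0,0,0,0,0,0,0,0,0,0,0,0,0,0,0,0,0,0,0]

```text
time: 9.53
ee_pos: [0.6449, -0.2505, 0.092]
eef_rot: [0.653, 0.274, -0.651, 0.274]
ft_force: [-0.1, -0.1, 0.3]
width: 0.0148
```

```bash
python3 -c "
from h import *
go((.6445,-.25,.22),-45)"
```

```text
t 9.53 pos [ 0.6449 -0.2505  0.092 ] yaw -44.4 tilt [0.0028 0.0011] F [-0.1 -0.1  0.3] w 0.0148 q [ 0.67  0.65 -0.53  1.41  0.33  1.18 -0.68]
 shift units [-5.12 -0.02 -0.02]
 turn units [ 0.012 -0.003 -0.002]
```

Request:
arm_command:
  targets: [0,0,0,0,0,0,0,0,0,0,0,0,0,0,0,0,0,0,0,0,0]

```text
time: 9.78
ee_pos: [0.6449, -0.2505, 0.092]
eef_rot: [0.653, 0.274, -0.651, 0.274]
ft_force: [-0.4, 0.4, -0.3]
width: 0.0152
```

```bash
python3 -c "
from h import *
go()
cv2.imwrite('pics/x.png',camera('side')[:,:,::-1]);crop(cv2.imread('pics/x.png'),320,220,110,100,7,'pics/p4.png')"
```

```text
t 9.78 pos [ 0.6449 -0.2505  0.092 ] yaw -44.4 tilt [0.0028 0.0011] F [-0.4  0.4 -0.3] w 0.0152 q [ 0.67  0.65 -0.53  1.41  0.33  1.18 -0.68]
```

View pics/p4.png

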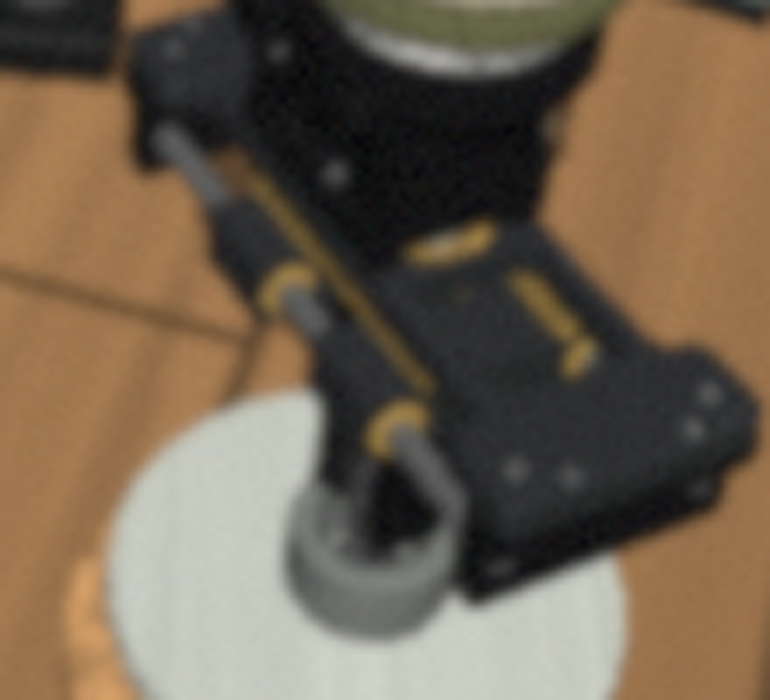

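The fingers hold the post inside the collar at a width of 15 mm, seen at crop (370,500). Lifting straight up.

Request:
arm_command:
  targets: [0,0,0,-0.2,0,0,0,0,0,0,-0.4,0,0,0,0,0,0,-0.5,0,0,0,0,0,0,-0.6,0,0,0,0,0,0,-0.6,0,0,0,0,0,0,-0.6,0,0,0,0,0,0,-0.6,0,0,0,0,0,0,-0.6,0,0,0,0,0,0,-0.6,0,0,0,0,0,0,-0.6,0,0,0,0,0,0,-0.4,0,0,0,0,0,0,-0.2,0,0,0]

```text
time: 10.83
ee_pos: [0.642, -0.2495, 0.253]
eef_rot: [-0.652, -0.275, 0.652, -0.273]
ft_force: [-0.1, 0.3, -4.7]
width: 0.015
```

```bash
python3 -c "
from h import *
go((.654,.2015,.225),-45)
cv2.imwrite('pics/p5.png',camera('side')[:,:,::-1])"
```

```text
t 10.83 pos [ 0.642  -0.2495  0.253 ] yaw -44.4 tilt [-0.0016  0.0031] F [-0.1  0.3 -4.7] w 0.015 q [ 0.67  0.53 -0.56  1.23  0.27  1.46 -0.63]
 shift units [  1.17 -12.27 -13.23]
 turn units [ 0.014 -0.001  0.004]
```

View pics/p5.png

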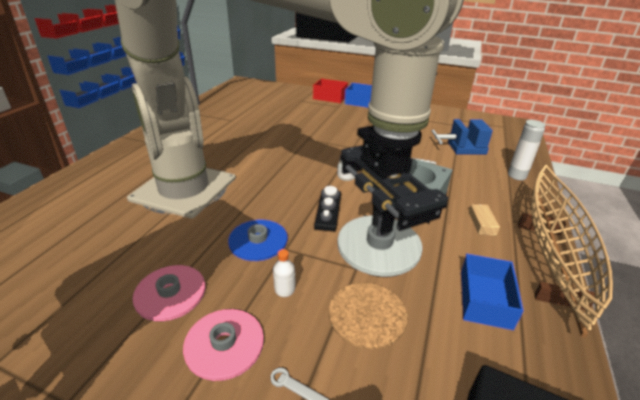

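The pair hangs level at about (380,240) in the side view and the cork at (368,315) is bare. Carrying it over to the washer.

Request:
arm_command:
  targets: [0,0,0,0,-0.3,-0.3,0,0,0,0,0,-0.5,-0.55,0,0,0,0,0,-0.6,-0.65,0,0,0,0,0,-0.6,-0.65,0,0,0,0,0,-0.6,-0.65,0,0,0,0,0,-0.6,-0.65,0,0,0,0,0,-0.6,-0.65,0,0,0,0,0,-0.6,-0.65,0,0,0,0,0,-0.6,-0.65,0,0,0,0,0,-0.6,-0.65,0,0,0,0,0,-0.6,-0.65,0,0,0,0,0,-0.6,-0.65,0]

```text
time: 11.88
ee_pos: [0.6427, 0.0139, 0.2427]
eef_rot: [-0.647, -0.276, 0.658, -0.269]
ft_force: [0.8, 0.4, -4.7]
width: 0.0153
```

```bash
python3 -c "
from h import *
go((.654,.2015,.235),-45)"
```

```text
t 11.88 pos [0.6427 0.0139 0.2427] yaw -44.7 tilt [-0.0175  0.0035] F [ 0.8  0.4 -4.7] w 0.0153 q [ 0.38  0.46 -0.65  1.37  0.27  1.42 -1.05]
 shift units [ 0.33 -4.95 -5.66]
 turn units [0.007 0.013 0.019]
```

Request:
arm_command:
  targets: [0,0.01,0.02,0,-0.6,-0.65,0,0,0,0,0,-0.6,-0.65,0,0,0,0,0,-0.6,-0.65,0,0,0,0,0,-0.6,-0.65,0,0,0,0,0,-0.6,-0.65,0,0,0,0,0,-0.6,-0.65,0,0,0,0,0,-0.4,-0.5,0,0,0,0,0,-0.25,-0.3,0,0,0,0,0,0,-0.1,0,0,0,0,0,0,0,0]

```text
time: 12.72
ee_pos: [0.6402, 0.1962, 0.2325]
eef_rot: [-0.645, -0.28, 0.656, -0.275]
ft_force: [-0.1, -1.9, -4.5]
width: 0.0154
```

```bash
python3 -c "
from h import *
go((.654,.2015,.235),-45)
cv2.imwrite('pics/p6.png',camera('side')[:,:,::-1])"
```

```text
t 12.72 pos [0.6402 0.1962 0.2325] yaw -43.8 tilt [-0.0166 -0.0003] F [-0.1 -1.9 -4.5] w 0.0154 q [ 0.1   0.54 -0.69  1.3   0.33  1.43 -1.33]
 shift units [-0.11  0.25 -0.53]
 turn units [0.027 0.015 0.015]
```

View pics/p6.png

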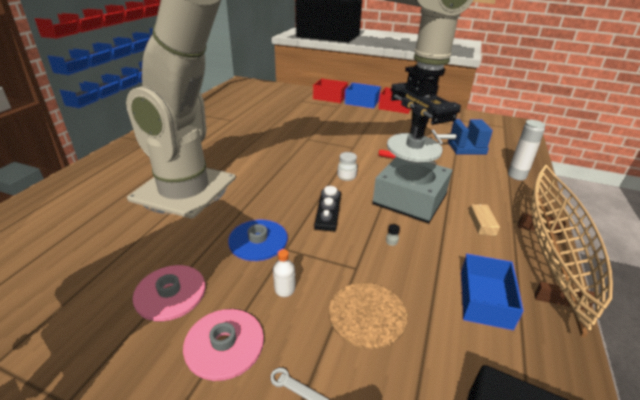

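The pair hangs above the washer box, at about (415,150) in the side view. Now centring and levelling.

Request:
arm_command:
  targets: [0,0.018,0.015,0,0.22,-0.45,0,0,0,0,0,0.03,-0.1,0,0,0,0,0,0,0,0]

```text
time: 13.02
ee_pos: [0.6561, 0.198, 0.232]
eef_rot: [0.652, 0.275, -0.65, 0.276]
ft_force: [-0.1, -0.2, -3.8]
width: 0.0154
```

```bash
python3 -c "
from h import *
go((.654,.2008,.20),-43.8)"
```

```text
t 13.02 pos [0.6561 0.198  0.232 ] yaw -44.1 tilt [ 0.0033 -0.0003] F [-0.1 -0.2 -3.8] w 0.0154 q [ 0.09  0.56 -0.68  1.27  0.34  1.43 -1.33]
 shift units [ 1.28 -0.14 -0.02]
 turn units [-0.006 -0.003 -0.003]
```

Request:
arm_command:
  targets: [0,0,0,0.4,-0.13,-0.02,0,0,0,0,0.5,0,0,0,0,0,0,0.5,0,0,0,0,0,0,0.3,0,0,0,0,0,0,0,0,0,0]

```text
time: 13.43
ee_pos: [0.6545, 0.1978, 0.184]
eef_rot: [0.652, 0.274, -0.651, 0.276]
ft_force: [-0.4, -0.1, -4.2]
width: 0.0154
```

```bash
python3 -c "
from h import *
go((.654,.2008,.172),-43.8)
cv2.imwrite('pics/x.png',camera('side')[:,:,::-1]);crop(cv2.imread('pics/x.png'),360,100,110,120,5,'pics/p7.png')
cv2.imwrite('pics/y.png',camera('top')[:,:,::-1]);crop(cv2.imread('pics/y.png'),205,70,120,95,6,'pics/p8.png')"
```

```text
t 13.43 pos [0.6545 0.1978 0.184 ] yaw -44.3 tilt [ 0.0024 -0.0018] F [-0.4 -0.1 -4.2] w 0.0154 q [ 0.09  0.58 -0.67  1.34  0.36  1.34 -1.35]
 shift units [ 0.48 -0.1  -0.07]
 turn units [-0.011 -0.    -0.004]
```

View pics/p7.png

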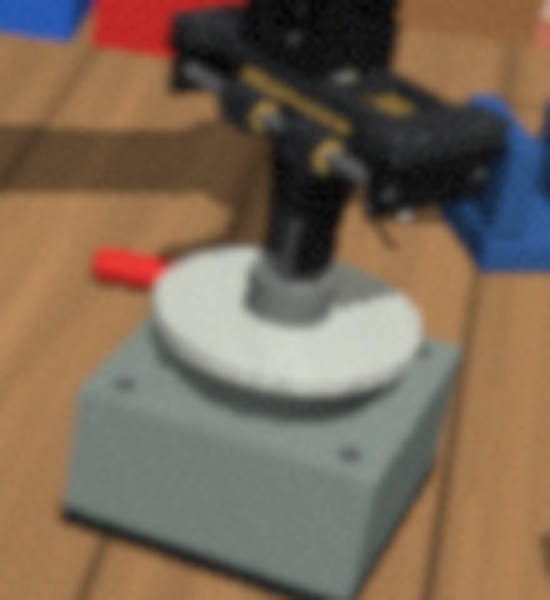

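View pics/p8.png

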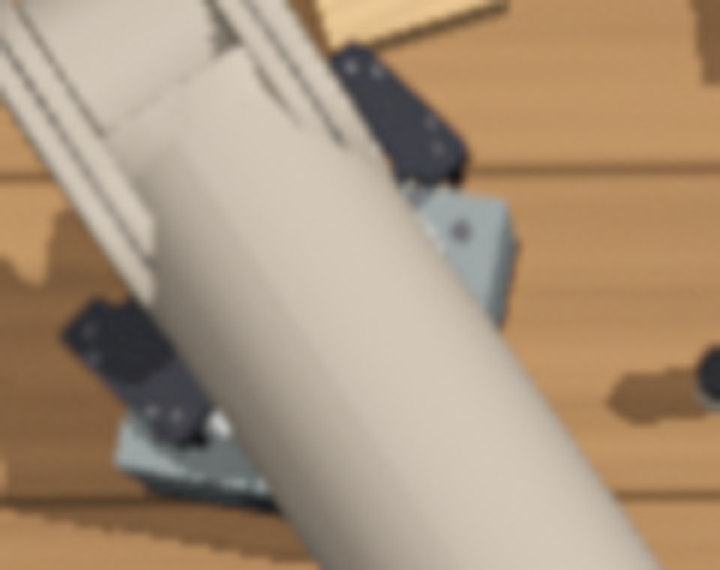

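```bash
python3 - <<'E'
from h import *
img=cv2.imread("pics/x.png");n="side";x0,y0,w,h=380,135,75,60
a=img[y0:y0+h,x0:x0+w].astype(int)
m=((a.max(2)-a.min(2))<35)&(a.min(2)>148)
m=cv2.morphologyEx(m.astype(np.uint8),cv2.MORPH_OPEN,np.ones((3,3)))
cs=max(cv2.findContours(m,0,1)[0],key=cv2.contourArea)[:,0]+[x0,y0]
cs=cv2.convexHull(cs)[:,0];print(cs.min(0),cs.max(0))
W=np.array([onz(n,q,.132) for q in cs.astype(float)])[:,:2]
r=np.linalg.lstsq(np.c_[2*W,np.ones(len(W))],(W**2).sum(1),rcond=None)[0]
print("plate",r[:2],"R",np.sqrt(r[2]+r[0]**2+r[1]**2))
# side rim of well from initial image: dark ellipse; crop d: x 474..680, y 170..272 (k5, origin 300,130)
for q in((474,213),(680,232),(575,170),(578,272)): print(onz("side",(300+q[0]/5,130+q[1]/5),.09))
E
```

```text
[391 150] [443 178]
plate [0.65412824 0.18783654] R 0.07534241404623336
[0.59921821 0.18488684 0.09      ]
[0.71248993 0.20926068 0.09      ]
[0.64586374 0.25800377 0.09      ]
[0.66444773 0.14431871 0.09      ]
```

```bash
python3 - <<'E'
from h import *
def fit(fn,roi,z,th):
    img=cv2.imread(fn);x0,y0,w,h=roi
    a=img[y0:y0+h,x0:x0+w].astype(int)
    m=((a.max(2)-a.min(2))<35)&(a.min(2)>th)
    m=cv2.morphologyEx(m.astype(np.uint8),cv2.MORPH_OPEN,np.ones((3,3)))
    cs=max(cv2.findContours(m,0,1)[0],key=cv2.contourArea)[:,0]+[x0,y0]
    cs=cv2.convexHull(cs)[:,0]
    W=np.array([onz("side",q,z) for q in cs.astype(float)])[:,:2]
    r=np.linalg.lstsq(np.c_[2*W,np.ones(len(W))],(W**2).sum(1),rcond=None)[0]
    print(fn,th,z,cs.min(0),cs.max(0),r[:2],np.sqrt(r[2]+r[0]**2+r[1]**2))
for th in(120,148,160):
  fit("pics/side0.png",(325,265,95,85),.04,th)
  fit("pics/p5.png",(330,205,100,80),.201,th)
  fit("pics/p6.png",(380,125,70,42),.1805,th)
  fit("pics/x.png",(380,140,75,45),.132,th)
E
```

```text
pics/side0.png 120 0.04 [335 275] [408 336] [ 0.64450918 -0.25282623] 0.07529820955385856
pics/p5.png 120 0.201 [338 216] [421 276] [ 0.64203996 -0.25619921] 0.07551305975580946
pics/p6.png 120 0.1805 [387 133] [449 161] [0.65819106 0.20524199] 0.09453195149572997
pics/x.png 120 0.132 [391 149] [450 184] [0.66469232 0.18302473] 0.08623290647724216
pics/side0.png 148 0.04 [336 276] [408 336] [ 0.64438902 -0.25339326] 0.074481895733836
pics/p5.png 148 0.201 [338 216] [421 275] [ 0.64199734 -0.25516324] 0.07501762173948846
pics/p6.png 148 0.1805 [388 134] [441 161] [0.6383035  0.18522213] 0.07617898951043334
pics/x.png 148 0.132 [391 150] [443 178] [0.65412824 0.18783654] 0.07534241404623336
pics/side0.png 160 0.04 [336 276] [408 336] [ 0.64485409 -0.25329583] 0.07368522974816258
pics/p5.png 160 0.201 [339 216] [421 275] [ 0.64200871 -0.25503399] 0.07439034345765962
pics/p6.png 160 0.1805 [388 134] [441 160] [0.63888984 0.18746242] 0.07480968382002962
pics/x.png 160 0.132 [392 150] [443 177] [0.65341858 0.18900579] 0.07377601985925263
```

Request:
arm_command:
  targets: [0,0,0,0.15,-0.07,0,0,0,0,0,0.2,0,0,0,0,0,0,0.2,0,0,0,0,0,0,0.1,0,0,0,0,0,0,0,0,0,0]

```text
time: 13.95
ee_pos: [0.6544, 0.2001, 0.1699]
eef_rot: [0.654, 0.274, -0.649, 0.276]
ft_force: [-0.8, -0.0, -4.4]
width: 0.0153
```

```bash
python3 -c "
from h import *
go((.653,.1995,.154),-43.8)"
```

```text
t 13.95 pos [0.6544 0.2001 0.1699] yaw -44.3 tilt [0.0068 0.    ] F [-0.8 -0.  -4.4] w 0.0153 q [ 0.09  0.59 -0.67  1.36  0.37  1.31 -1.36]
 shift units [ 0.63 -0.03  0.06]
 turn units [-0.011 -0.006 -0.006]
```

Request:
arm_command:
  targets: [0,-0.005,-0.005,0.12,0,0.03,0,0,0,0,0.15,0,0,0,0,0,0,0.1,0,0,0,0,0,0,0,0,0,0]

```text
time: 14.28
ee_pos: [0.654, 0.1996, 0.1599]
eef_rot: [0.652, 0.275, -0.651, 0.275]
ft_force: [0.4, -0.6, -3.9]
width: 0.0152
```

```bash
python3 -c "
from h import *
go((.653,.1995,.154),-43.8)"
```

```text
t 14.28 pos [0.654  0.1996 0.1599] yaw -44.3 tilt [0.001  0.0001] F [ 0.4 -0.6 -3.9] w 0.0152 q [ 0.09  0.6  -0.66  1.36  0.37  1.3  -1.36]
 shift units [ 0.24 -0.03  0.03]
 turn units [-0.011 -0.001 -0.001]
```

Plug bottom at 78 mm, so it is 12 mm inside the well with no contact force. Lowering to seat.

Request:
arm_command:
  targets: [0,0,0,0.12,0,0,0,0,0,0,0.08,0,0,0,0,0,0,0.06,0,0,0,0,0,0,0,0,0,0]

```text
time: 14.62
ee_pos: [0.6544, 0.1997, 0.1542]
eef_rot: [0.652, 0.274, -0.651, 0.275]
ft_force: [-0.5, 0.0, -3.8]
width: 0.0149
```

```bash
python3 -c "
from h import *
go((.653,.1995,.154),-43.8)"
```

```text
t 14.62 pos [0.6544 0.1997 0.1542] yaw -44.3 tilt [0.0023 0.0003] F [-0.5  0.  -3.8] w 0.0149 q [ 0.09  0.6  -0.66  1.37  0.37  1.29 -1.37]
 shift units [ 0.01 -0.03  0.04]
 turn units [-0.011 -0.002 -0.002]
```

Request:
arm_command:
  targets: [0,0,0,0.08,0,0,0,0,0,0,0.05,0,0,0]

```text
time: 14.78
ee_pos: [0.6548, 0.1998, 0.154]
eef_rot: [0.653, 0.274, -0.65, 0.275]
ft_force: [-3.4, -1.8, 2.9]
width: 0.0148
```

```bash
python3 -c "
from h import *
go((.653,.1995,.154),-43.8)"
```

```text
t 14.78 pos [0.6548 0.1998 0.154 ] yaw -44.3 tilt [0.0043 0.0003] F [-3.4 -1.8  2.9] w 0.0148 q [ 0.09  0.6  -0.66  1.37  0.37  1.29 -1.37]
 shift units [-0.   -0.04  0.06]
 turn units [-0.011 -0.004 -0.004]
```

Request:
arm_command:
  targets: [0,0,0,0.02,0,0,0,0,0,0,0,0,0,0]

```text
time: 14.95
ee_pos: [0.6549, 0.2, 0.1541]
eef_rot: [0.653, 0.274, -0.65, 0.275]
ft_force: [-0.7, 0.3, -4.1]
width: 0.0148
```

```bash
python3 -c "
from h import *
go((.653,.1995,.154),-43.8)
cv2.imwrite('pics/x.png',camera('side')[:,:,::-1]);crop(cv2.imread('pics/x.png'),360,100,110,120,5,'pics/p9.png')"
```

```text
t 14.95 pos [0.6549 0.2    0.1541] yaw -44.3 tilt [0.0054 0.0005] F [-0.7  0.3 -4.1] w 0.0148 q [ 0.09  0.6  -0.66  1.37  0.37  1.29 -1.37]
 shift units [ 0.   -0.04  0.07]
 turn units [-0.011 -0.005 -0.004]
```

View pics/p9.png

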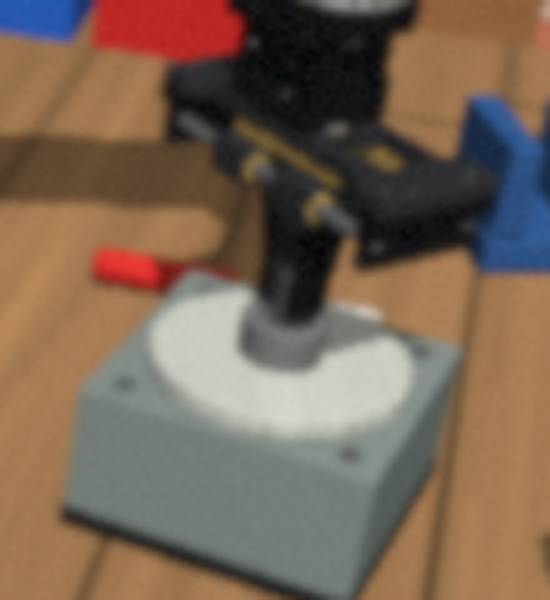

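Request:
arm_command:
  targets: [0,0,0,0.12,0,0,0]

```text
time: 15.08
ee_pos: [0.6551, 0.2, 0.1537]
eef_rot: [0.654, 0.274, -0.65, 0.275]
ft_force: [-18.2, -8.1, 40.7]
width: 0.0151
```

Request:
arm_command:
  targets: [0,0,0,0.12,0,0,0]

```text
time: 15.17
ee_pos: [0.6552, 0.2001, 0.1539]
eef_rot: [0.654, 0.273, -0.649, 0.275]
ft_force: [-12.3, -5.8, 23.3]
width: 0.0153
```

Request:
arm_command:
  targets: [0,0,0,0.12,0,0,0]

```text
time: 15.25
ee_pos: [0.6553, 0.2002, 0.1539]
eef_rot: [0.655, 0.273, -0.649, 0.276]
ft_force: [-10.4, -4.5, 19.2]
width: 0.0149
```

There is a firm stop at z = 0.154, as predicted, so the pair is seated. I'll relax and let go.

Request:
arm_command:
  targets: [0,0,0,0,0,0,0,0,0,0,0,0,0,0,0,0,0,0,0,0,1,0,0,0,0,0,0,1,0,0,0,0,0,0,1,0,0,0,0,0,0,1,0,0,0,0,0,0,1,0,0,0,0,0,0,1,0,0,0,0,0,0,1,0,0,0,0,0,0,1,0,0,0,0,0,0,1]

```text
time: 16.17
ee_pos: [0.6565, 0.2008, 0.1546]
eef_rot: [0.656, 0.273, -0.648, 0.275]
ft_force: [0.6, -0.1, -0.2]
width: 0.067
```

```bash
python3 -c "
from h import *
go((.654,.2,.128),-43.8)
cv2.imwrite('pics/x.png',camera('side')[:,:,::-1]);crop(cv2.imread('pics/x.png'),360,100,110,100,7,'pics/q1.png')"
```

```text
t 16.17 pos [0.6565 0.2008 0.1546] yaw -44.4 tilt [0.0123 0.0011] F [ 0.6 -0.1 -0.2] w 0.067 q [ 0.08  0.6  -0.66  1.37  0.38  1.28 -1.37]
 shift units [ 1.06 -0.06  0.1 ]
 turn units [-0.013 -0.012 -0.01 ]
```

View pics/q1.png

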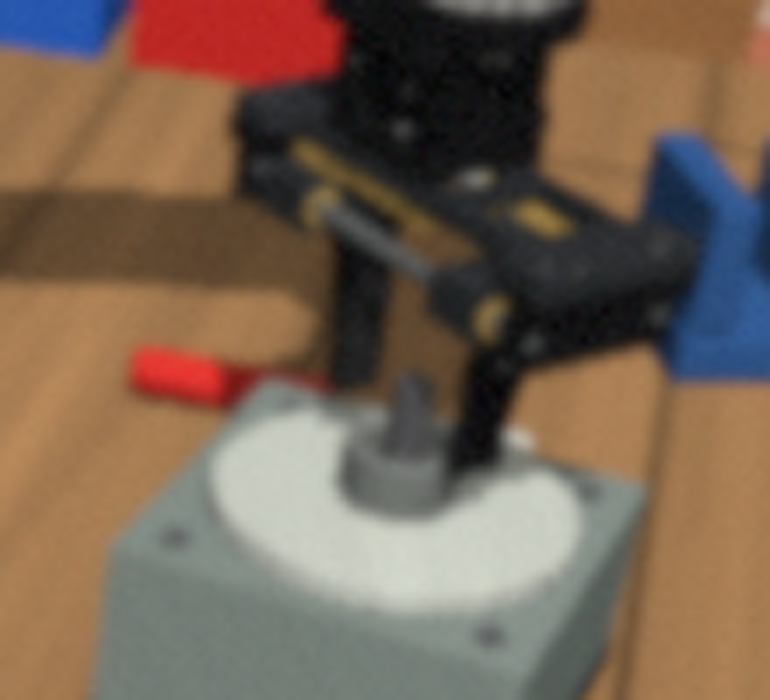

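```bash
python3 - <<'E'
from h import *
f=lambda x,y:(360+(x+.5)/7-.5,100+(y+.5)/7-.5)
print("post top",onz("side",f(411,382),.154))
print("collar top L/R edges mid",onz("side",f(397,447),.126))
print("washer screws side", np.mean([onz("side",(300+x/5,130+y/5),.09)for x,y in((509,141),(720,201),(651,304),(424,233))],0))
img=cv2.imread("pics/x.png");x0,y0,w,h=385,150,65,40
a=img[y0:y0+h,x0:x0+w].astype(int)
for th in(148,160):
    m=((a.max(2)-a.min(2))<35)&(a.min(2)>th)
    m=cv2.morphologyEx(m.astype(np.uint8),cv2.MORPH_OPEN,np.ones((3,3)))
    cs=max(cv2.findContours(m,0,1)[0],key=cv2.contourArea)[:,0]+[x0,y0]
    cs=cv2.convexHull(cs)[:,0]
    W=np.array([onz("side",q,.102) for q in cs.astype(float)])[:,:2]
    r=np.linalg.lstsq(np.c_[2*W,np.ones(len(W))],(W**2).sum(1),rcond=None)[0]
    print(th,cs.min(0),cs.max(0),r[:2],np.sqrt(r[2]+r[0]**2+r[1]**2))
for p in((.654,.2,.154),(.654,.2,.126),(.654,.2,.102)):
    q=proj("side",p); print((q-[360,100]+.5)*7-.5)
E
```

```text
post top [0.65345809 0.19852733 0.154     ]
collar top L/R edges mid [0.65290349 0.19584835 0.126     ]
washer screws side [0.65412253 0.20304348 0.09      ]
148 [390 159] [443 187] [0.65581843 0.19039541] 0.07661072965767517
160 [391 159] [442 187] [0.65568252 0.192046  ] 0.07505228373770399
[412.91332553 380.61928163]
[401.27318816 442.77938279]
[391.54163765 494.62736124]
```

The post at crop (411,380) and the collar at (397,447) give an axis of about (0.653, 0.198), with the plate flat on the box. I'll level the tool, open fully and descend around the collar.

Request:
arm_command:
  targets: [0,-0.012,-0.01,0,-0.05,0.1,1,0,0,0,0,0,0,1,0,0,0,0,0,0,1,0,0,0,0,0,0,1]

```text
time: 16.55
ee_pos: [0.6536, 0.1998, 0.1546]
eef_rot: [-0.651, -0.274, 0.652, -0.274]
ft_force: [-0.2, 0.3, 0.2]
width: 0.0862
```

```bash
python3 -c "
from h import *
go((.6535,.1995,.128),-44)"
```

```text
t 16.55 pos [0.6536 0.1998 0.1546] yaw -44.4 tilt [-0.0014 -0.0002] F [-0.2  0.3  0.2] w 0.0862 q [ 0.09  0.61 -0.66  1.37  0.37  1.29 -1.37]
 shift units [1.07 0.01 0.01]
 turn units [-0.008  0.001  0.001]
```

Request:
arm_command:
  targets: [0,0,0,0.3,0,0,1,0,0,0,0.3,0,0,1,0,0,0,0.25,0,0,1,0,0,0,0.1,0,0,1,0,0,0,0,0,0,1]

```text
time: 16.97
ee_pos: [0.6533, 0.1996, 0.1276]
eef_rot: [-0.651, -0.274, 0.653, -0.274]
ft_force: [-0.6, -0.5, -0.3]
width: 0.0871
```

```bash
python3 -c "
from h import *
go((.6535,.1995,.128),-44)"
```

```text
t 16.97 pos [0.6533 0.1996 0.1276] yaw -44.4 tilt [-0.0021 -0.0006] F [-0.6 -0.5 -0.3] w 0.0871 q [ 0.08  0.63 -0.66  1.4   0.39  1.25 -1.38]
 shift units [-0.01  0.01 -0.  ]
 turn units [-0.008  0.002  0.001]
```

Request:
arm_command:
  targets: [0,0,0,0,0,0,0.65,0,0,0,0,0,0,0.58,0,0,0,0,0,0,0.5,0,0,0,0,0,0,0.4,0,0,0,0,0,0,0.3,0,0,0,0,0,0,0.2,0,0,0,0,0,0,0,0,0,0,0,0,0,0,0,0,0,0,0,0,0,0,0,0,0,0,0,0]
  newtons: 25

```text
time: 17.8
ee_pos: [0.6534, 0.1997, 0.1279]
eef_rot: [-0.651, -0.274, 0.652, -0.274]
ft_force: [0.0, 0.3, 0.0]
width: 0.0478
```

```bash
python3 -c "
from h import *
go((.6535,.1995,.25),-44)
cv2.imwrite('pics/x.png',camera('side')[:,:,::-1]);crop(cv2.imread('pics/x.png'),360,100,110,100,7,'pics/q2.png')"
```

```text
t 17.8 pos [0.6534 0.1997 0.1279] yaw -44.4 tilt [-0.0017 -0.0003] F [0.  0.3 0. ] w 0.0478 q [ 0.08  0.63 -0.66  1.39  0.39  1.25 -1.38]
 shift units [-4.88  0.    0.01]
 turn units [-0.008  0.002  0.001]
```

View pics/q2.png

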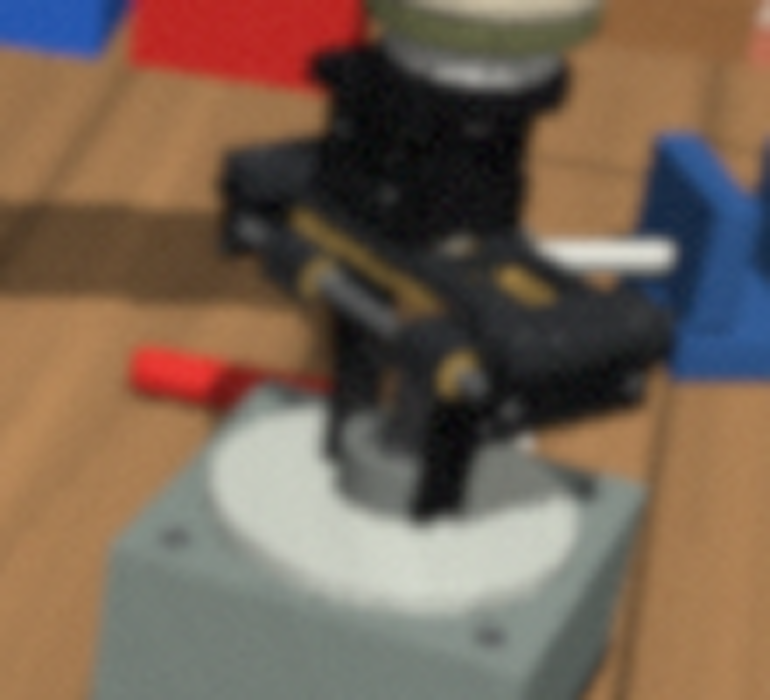

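The fingers grip the collar (width 48 mm), with the post visible inside it at crop (400,400). Lifting straight up in short stages.

Request:
arm_command:
  targets: [0,0,0,-0.1,0,0,0,0,0,0,-0.2,0,0,0,0,0,0,-0.2,0,0,0,0,0,0,-0.2,0,0,0,0,0,0,-0.2,0,0,0,0,0,0,-0.2,0,0,0]

```text
time: 18.35
ee_pos: [0.6528, 0.1994, 0.1568]
eef_rot: [-0.65, -0.274, 0.653, -0.274]
ft_force: [0.3, -0.3, -1.5]
width: 0.0475
```

```bash
python3 -c "
from h import *
go((.6535,.1997,.25),-44)
cv2.imwrite('pics/x.png',camera('side')[:,:,::-1]);crop(cv2.imread('pics/x.png'),360,100,110,100,7,'pics/q3.png')"
```

```text
t 18.35 pos [0.6528 0.1994 0.1568] yaw -44.4 tilt [-0.0039 -0.0011] F [ 0.3 -0.3 -1.5] w 0.0475 q [ 0.09  0.6  -0.66  1.37  0.37  1.3  -1.37]
 shift units [-3.73  0.   -0.02]
 turn units [-0.008  0.005  0.003]
```

View pics/q3.png

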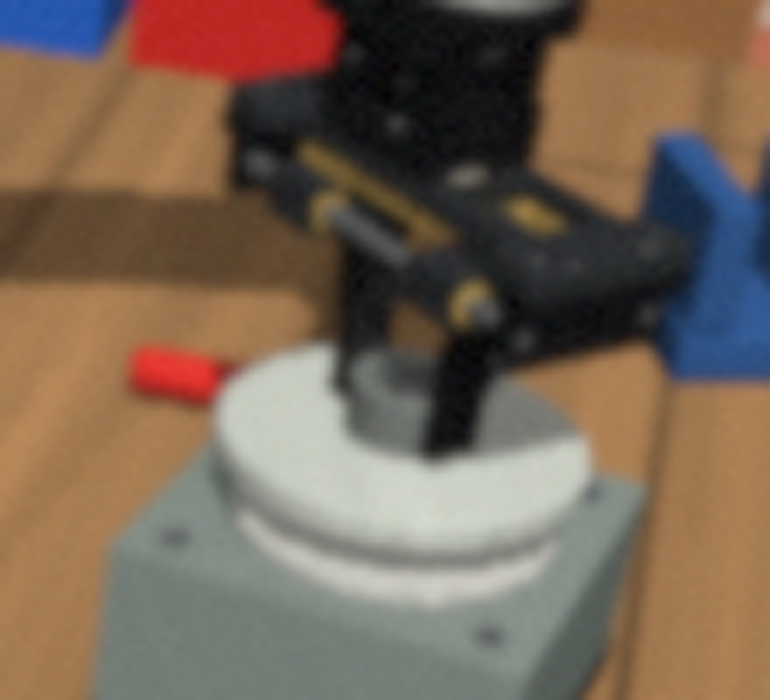

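The outer lid rises alone (1.5 N) while the inner flange stays on the box at crop (390,580). Continuing.

Request:
arm_command:
  targets: [0,0.005,0.003,-0.25,0,0,0,0,0,0,-0.3,0,0,0,0,0,0,-0.3,0,0,0,0,0,0,-0.3,0,0,0,0,0,0,-0.3,0,0,0,0,0,0,-0.3,0,0,0,0,0,0,-0.3,0,0,0,0,0,0,-0.3,0,0,0,0,0,0,-0.3,0,0,0,0,0,0,-0.2,0,0,0,0,0,0,-0.1,0,0,0,0,0,0,0,0,0,0]

```text
time: 19.4
ee_pos: [0.6533, 0.2, 0.2419]
eef_rot: [0.654, 0.274, -0.65, 0.274]
ft_force: [-0.2, 0.7, -1.6]
width: 0.0476
```

```bash
python3 -c "
from h import *
go((.6535,.1997,.252),-44)"
```

```text
t 19.4 pos [0.6533 0.2    0.2419] yaw -44.4 tilt [0.0049 0.0016] F [-0.2  0.7 -1.6] w 0.0476 q [ 0.09  0.55 -0.68  1.26  0.34  1.44 -1.34]
 shift units [-0.4   0.01  0.  ]
 turn units [-0.008 -0.006 -0.003]
```

Request:
arm_command:
  targets: [0,0,0,-0.2,0,0,0,0,0,0,-0.15,0,0,0,0,0,0,0,0,0,0,0,0,0,0,0,0,0,0,0,0,0,0,0,0]

```text
time: 19.82
ee_pos: [0.653, 0.1998, 0.2506]
eef_rot: [0.653, 0.274, -0.65, 0.274]
ft_force: [-0.1, 0.4, -2.4]
width: 0.0477
```

```bash
python3 -c "
from h import *
go((.6535,.1997,.25),-44)
cv2.imwrite('pics/x.png',camera('side')[:,:,::-1]);crop(cv2.imread('pics/x.png'),350,60,130,130,6,'pics/q4.png')
cv2.imwrite('pics/fin_full.png',cv2.imread('pics/x.png'))"
```

```text
t 19.82 pos [0.653  0.1998 0.2506] yaw -44.4 tilt [0.0034 0.001 ] F [-0.1  0.4 -2.4] w 0.0477 q [ 0.08  0.54 -0.68  1.25  0.33  1.46 -1.34]
 shift units [ 0.02  0.02 -0.01]
 turn units [-0.008 -0.004 -0.002]
```

View pics/q4.png

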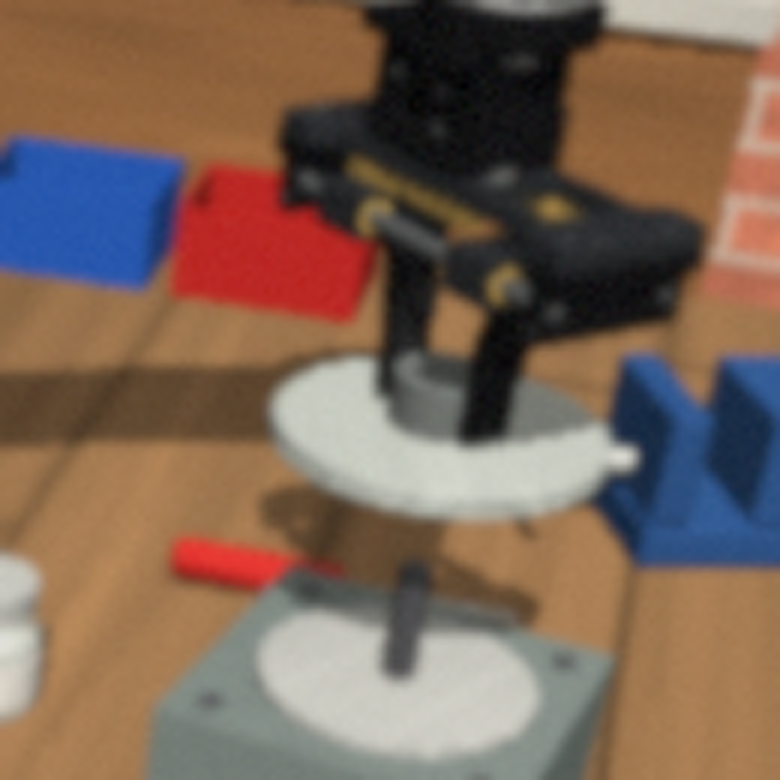

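View pics/fin_full.png

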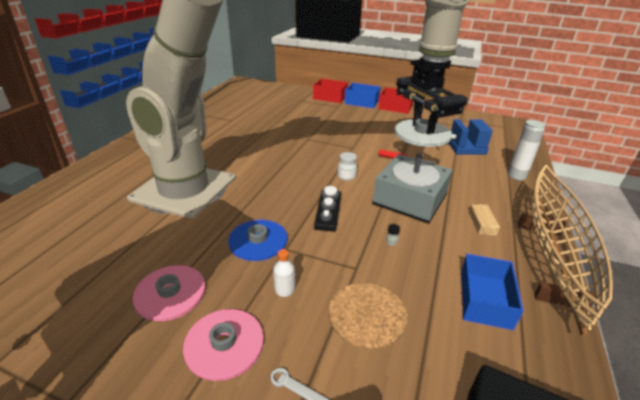

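The outer lid is held level at crop (440,440), about 60 mm above the post top at (412,570). The inner flange lies flat on the box and the bystanders have not moved. Handing in.

```bash
python3 -c "
from h import *
print(close_job()); go()"
```

```text
the job is handed in; nothing more can be done
None
the job is handed in; nothing more can be done
```

The job ran through to the end and I handed it in with the arm still holding the outer lid level over the washer. `close_job` reports no verdict.

- **Keys:** I pressed small, middle, then large, each down to its stop, with the tip at about 37–38 mm. All three looked up again in the picture taken after the last press. The stop forces were higher than needed, 49–65 N at the wrist (limit 120 N).
- **Placing the pair:** I lifted the lids together by the post and lowered them into the washer. They met a hard stop at the predicted height (TCP z = 0.154 m). I let go only after that stop.
- **Lifting the outer lid:** I gripped the collar (fingers at 48 mm) and lifted. The wrist carried about 1.5 N in the first stage of the lift, which matches the outer lid alone. The inner flange stayed flat on the box.
- **Last check (t = 19.8 s of 67 s):** The TCP was at (0.653, 0.200, 0.251), tilted about 0.004 rad. That puts the skirt about 60 mm above the post top. The bystanders in the last side view showed no visible shift.

**Disagreements:** Side-camera fits of the lid plate gave y about 6–10 mm lower than the tool position when the plate was over the washer. I put that down to camera bias and the play between the lids. The plug went in without contact force, and the post-top and collar fits agreed within 2–4 mm. The last wrist reading was 2.4 N down, a little above the earlier 1.5 N.

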